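# Close up the argon exhaust filter in crisscross order and set the flush

### The job

The spectrometer's exhaust filter has been changed and its lid is on with the four wing nuts finger-tight. Tighten the nuts clockwise in crisscross order, always going from a nut to the one opposite before the other pair, in two passes: first each about half-way, then each fully home against its stop, so that the gasket is squeezed evenly. Only when all four are tight, turn the argon selector exactly three clicks clockwise from off to flush the filter, and leave everything else where it is.

Things in the scene. Friction and masses are not known exactly. Their poses are not given: they have to be found in the camera images.
- lid_top (a point): Centre of the lid of the stainless exhaust filter housing (fixed to the bench, 208 mm across the lid's ears), at the lid's flat rim, 127 mm above the bench. Four bolts stand up through the ears at its own +x, +y, -x and -y sides, 78 mm from the centre. A loop handle 48 mm long and 33 mm high stands on the middle. z is up.
- nut1_wings (a point): Brass wing nut 1, on the lid's +x bolt; nuts 1-4 run anticlockwise from above, so nut 3 is opposite. The point is on its axis, at the height to grip, 31 mm above the lid. The wings are an upright bar 66 mm long (this point's x), 13 mm thick (its y, flat faces), from 23 mm below the point (30 mm long there) to 14 mm above; below is a round collar 29 mm across. A 10 mm thread stands up to 10 mm above the point. z is up.
- nut2_wings (a point): Brass wing nut 2, on the lid's +y bolt; nuts 1-4 run anticlockwise from above, so nut 4 is opposite. The point is on its axis, at the height to grip, 31 mm above the lid. The wings are an upright bar 66 mm long (this point's x), 13 mm thick (its y, flat faces), from 23 mm below the point (30 mm long there) to 14 mm above; below is a round collar 29 mm across. A 10 mm thread stands up to 10 mm above the point. z is up.
- nut3_wings (a point): Brass wing nut 3, on the lid's -x bolt; nuts 1-4 run anticlockwise from above, so nut 1 is opposite. The point is on its axis, at the height to grip, 31 mm above the lid. The wings are an upright bar 66 mm long (this point's x), 13 mm thick (its y, flat faces), from 23 mm below the point (30 mm long there) to 14 mm above; below is a round collar 29 mm across. A 10 mm thread stands up to 10 mm above the point. z is up.
- nut4_wings (a point): Brass wing nut 4, on the lid's -y bolt; nuts 1-4 run anticlockwise from above, so nut 2 is opposite. The point is on its axis, at the height to grip, 31 mm above the lid. The wings are an upright bar 66 mm long (this point's x), 13 mm thick (its y, flat faces), from 23 mm below the point (30 mm long there) to 14 mm above; below is a round collar 29 mm across. A 10 mm thread stands up to 10 mm above the point. z is up.
- nut1 (a joint): Turn of wing nut 1, rad, growing clockwise seen from above. At 0 its wings stand square to the line from the lid's centre; it starts finger-tight between 0 and 0.15 and is fully tight at its stop, 1.3 (half-way is about 0.65). It takes 0.13 Nm at first, 0.21 Nm near the stop, and stays where it is left.
- nut2 (a joint): Turn of wing nut 2, rad, growing clockwise seen from above. At 0 its wings stand square to the line from the lid's centre; it starts finger-tight between 0 and 0.15 and is fully tight at its stop, 1.3 (half-way is about 0.65). It takes 0.13 Nm at first, 0.21 Nm near the stop, and stays where it is left.
- nut3 (a joint): Turn of wing nut 3, rad, growing clockwise seen from above. At 0 its wings stand square to the line from the lid's centre; it starts finger-tight between 0 and 0.15 and is fully tight at its stop, 1.3 (half-way is about 0.65). It takes 0.13 Nm at first, 0.21 Nm near the stop, and stays where it is left.
- nut4 (a joint): Turn of wing nut 4, rad, growing clockwise seen from above. At 0 its wings stand square to the line from the lid's centre; it starts finger-tight between 0 and 0.15 and is fully tight at its stop, 1.3 (half-way is about 0.65). It takes 0.13 Nm at first, 0.21 Nm near the stop, and stays where it is left.
- selector_grip (a point): Black bar-shaped argon selector knob on the flat top of the white argon control unit (120 x 110 x 131 mm, fixed). The point is on its axis, 162 mm above the bench, 28 mm above the dial plate. The bar is 14 mm thick (this point's y) and runs along its x, 29 mm to +x and 35 mm to -x (pointer end, white line on top), from 24 mm below to 13 mm above the point (a 44 mm disc lies under it). z is up.
- selector (a joint): Turn of the argon selector, rad, growing clockwise seen from above. It starts at 0 (off, against its stop, pointer to the unit's -x side) and clicks into a rest position every 0.393 rad (22.5 degrees): the third click is at 1.178, the last at 2.749. Let go, it pulls itself into the nearest position. A click takes about 0.07 Nm.
- sample1: Bystander, to be left where it is: a steel sample disc, 42 mm across, 28 mm high. Origin at the centre of its underside.
- sample2: Bystander, to be left where it is: a steel sample disc, 48 mm across, 22 mm high. Origin at the centre of its underside.
- cartridge: Bystander, to be left where it is: the old pleated filter cartridge with black end caps, 72 mm across, 107 mm high, standing. Origin at the centre of its underside.
- spanner: Bystander, to be left where it is: a 180 mm open-ended spanner, lying. Origin at the underside, near the middle; its handle points along its own -x.
- brush: Bystander, to be left where it is: a 200 mm brush, lying. Origin at the underside, near the middle; its handle points along its own -x.
- alcohol: Bystander, to be left where it is: a white bottle, 68 mm across, 160 mm high, standing. Origin at the centre of its underside.
- pen_pot: Bystander, to be left where it is: a pot 72 mm across and 95 mm high with pens in it, standing. Origin at the centre of its underside.

How it is judged:
By the outcome, as a careful person would: the job done as asked, in the order asked, and still so for the second after the job is handed in, with the robot touching nothing.
It also fails if it takes over 72 s, if anything falls off the work surface, if the arm or the gripper's body presses on something with over 40 N, if the wrist force passes 120 N, or if a joint passes its speed limit or range.

### The arm

A 7-joint arm with a two-finger parallel gripper is mounted at the origin on the work surface. World frame = base frame: x ahead of the robot, y to its left, z up, the work surface at z = 0. Lengths are in mm, angles in rad, forces in N, time in s.
With the tool pointing down it reaches from about 425 to 950 mm from the base axis. Payload 4.7 kg.
Tool frame: the origin (TCP) lies on the centre line of the jaws, within the pads' length; the fingertips stand 17 mm ahead of it and the grasp point (between the pads) lies 2 mm behind it; z points along the fingers, y is the line along which they close (so a half turn about z gives the same grasp; the last joint's range is limited). The gripper opens to 87 mm and grips with 3 to 60 N. Pads are 19 mm wide; open, the fingers measure 117 mm over their backs; the gripper's body (75 mm by 190 mm) begins 51 mm behind the grasp point.
Start: joints at [-1.221, 0.469, -0.049, 1.532, 0.024, 1.141, -0.082], TCP at [249.58, 627.182, 239.573] pointing down, gripper open.
Joint ranges: [-2.59, 2.59], [-0.33, 1.99], [-1.39, 1.29], [0.1, 2.45], [-1.04, 4.18], [0.21, 1.99], [-2.66, 2.66]. Speed limits (rad/s): [2.57, 2.57, 3.14, 3.14, 3.14, 3.14, 3.14].

### API

Orientations are given as a rotation vector (axis times angle).
In Python, from workcell import ctrl gives the robot as it stands.
- The arm moves only by the tool send_rows, never from a script. Its argument "series" is a list that holds one entry, the list of rows, each a list of 7 numbers: the turn, a rotation vector about the tool's x, y, z in rad, then the shift along the tool's x, y, z in mm, then the opening, from 0 (shut) to 1 (fully open). A call has 1 to 8 rows; each row shifts and turns the commanded pose from where the row before left it, along the tool's axes as they then stand; what a row does not reach is not made up. A row lasts 1/8 s, in which the tool goes at most 62.5 mm and 10.7 degrees, less where a joint would pass 70% of its speed; a pose out of reach is approached as far as the arm can. A call with a gripper value outside its range is refused whole. The fingers move at their own pace and stop on an object; the grip force is fixed at half the most. Time passes only in rows, so rows that do not move let the fingers close. It gives the time, the measured TCP pose, the force, the opening and the grip force at its end, in the units of the state.
- ctrl.state(): the state, without advancing time (a new reading comes with each control period).
- ctrl.capture(name): name is "scene" or "top" or "wrist"; returns (picture, depth): 480x640x3 uint8, red, green, blue; 480x640 float32, mm along the optical axis (not along the pixel's ray), 0 where there is no reading.
- ctrl.camera_params(name): a dict with "fx", "fy", "cx", "cy" (pixels), "D" ([k1, k2, p1, p2, k3] as OpenCV has them; the pictures are not rectified), "xyz" and "attitude" of the camera in the world; the wrist camera has in their place "T_tool_cam" (4x4, takes a point from camera to tool coordinates, whose origin is the TCP and whose axes are the flange's). Camera axes: x right, y down, z forward; pixel columns grow to the right and rows downward; lengths in mm; the calibration is good to about 2 mm. A picture is of the moment at which its call begins: read the wrist's pose just before it. camera_params takes no time and is no camera call.
- ctrl.hand_in(): hands the job in; it is judged then, once.
The state is a dict: "t": time; "joint_pos": joint angles; "qd": joint speeds; "joint_efforts": joint torques, N m; "position": TCP position; "orientation": TCP orientation; "force": force on the tool from outside, world axes, zero at the start; "ft_torque": the same for the moment, N m; "grip_width": opening from 0.0 (shut) to 1.0 (fully open); "finger_force": force on a finger pad.
Only numpy, scipy, OpenCV 4.12 (cv2) and the standard library are available. Lean on these libraries where they do the work, as an engineer would, in place of code of your own. Each camera call takes 0.05 s, during which the arm holds its last target. There are 200 camera calls.

## Working session

There is one attempt and no reset: what is moved stays moved. The work goes in short steps, Python scripts to look and compute and a tool call to move; the robot and the scene stay as the last step left them, time stands still between calls to the robot, and variables do not carry over. Pictures are saved under pics/ and viewed, at most 10 in all, crops included, and the job is handed in when it is done.

Besides the shell and the picture viewer there is one more tool, called after "Emit:" as name(argument=value, ...) on one line, values as JSON. send_rows: Moves the arm, as the interface text tells. Its arguments: {"type":"object","properties":{"series":{"type":"array","items":{"type":"array","items":{"type":"array","items":{"type":"number"}}}}},"required":["series"]}

```bash
ls; mkdir -p pics; python3 - <<'E'
from workcell import ctrl
import cv2
s=ctrl.state();print({k:s[k] for k in('t','position','orientation','grip_width','force')})
for n in('top','scene','wrist'):
    print(n,ctrl.camera_params(n))
for n in('top','scene'):
    p,d=ctrl.capture(n);cv2.imwrite(f'pics/{n}0.png',p[:,:,::-1])
    import numpy as np; np.save(f'pics/{n}0.npy',d)
E
```

```text
pics
{'t': 0.0, 'position': array([249.39372786, 626.62043505, 238.49573644]), 'orientation': array([-5.91395554e-01, -3.08510891e+00,  3.00602093e-03]), 'grip_width': 0.9993653930098882, 'force': array([ 0.28686605, -0.75738568, -0.04718902])}
top {'fx': 463.9744467064865, 'fy': 463.9744467064865, 'cx': 321.74598479224375, 'cy': 235.73667639393346, 'D': array([-0.0127475,  0.       ,  0.       ,  0.       ,  0.       ]), 'xyz': array([ 437.53278323,  103.24866189, 1235.87070773]), 'attitude': array([-2.17715871,  2.14253437, -0.16207663])}
scene {'fx': 561.257546144937, 'fy': 561.257546144937, 'cx': 320.2734095631344, 'cy': 247.30211954477215, 'D': array([-0.07185673,  0.        ,  0.        ,  0.        ,  0.        ]), 'xyz': array([1135.69020046,  757.37711811,  894.71990992]), 'attitude': array([-0.88611949, -2.4643607 ,  1.10340801])}
wrist {'fx': 381.0061343565361, 'fy': 381.0061343565361, 'cx': 318.3294548072386, 'cy': 241.1582268135349, 'D': array([-0.04517517,  0.        ,  0.        ,  0.        ,  0.        ]), 'T_tool_cam': array([[-5.49913123e-04, -9.66855236e-01, -2.55324598e-01,
         6.84197661e+01],
       [ 9.99999727e-01, -6.57857569e-04,  3.37374710e-04,
         3.76332496e-01],
       [-4.94159725e-04, -2.55324343e-01,  9.66855333e-01,
        -1.44683937e+02],
       [ 0.00000000e+00,  0.00000000e+00,  0.00000000e+00,
         1.00000000e+00]])}
```

View pics/top0.png

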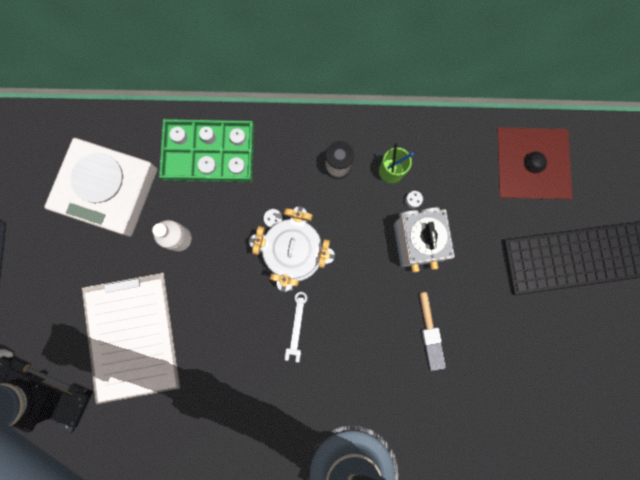

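View pics/scene0.png

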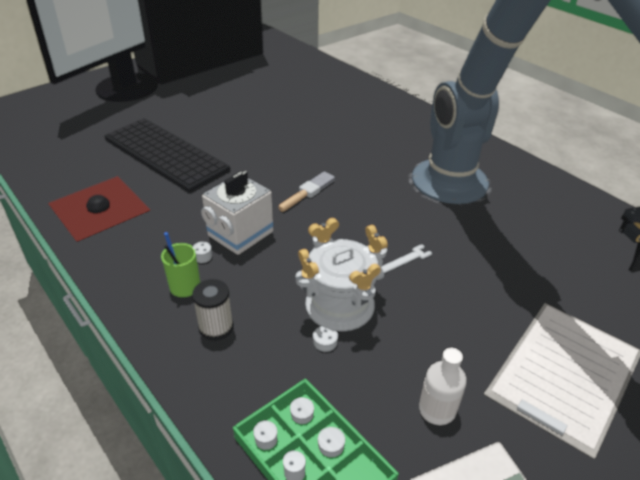

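Top view: lid at (291,249), nuts at about (298,214), (259,238), (286,281) and (326,253), selector at (431,236). The scene view agrees, with the spanner and sample disc next to the housing.

```bash
cat > h.py <<'E'
import numpy as np, cv2
from scipy.spatial.transform import Rotation as R
from workcell import ctrl
def look(n):
    s=ctrl.state(); p,d=ctrl.capture(n); c=ctrl.camera_params(n)
    if n=='wrist':
        T=np.eye(4);T[:3,:3]=R.from_rotvec(s['orientation']).as_matrix();T[:3,3]=s['position'];T=T@c['T_tool_cam']
    else:
        T=np.eye(4);T[:3,:3]=R.from_rotvec(c['attitude']).as_matrix();T[:3,3]=c['xyz']
    return p,d,world(d,c,T)
def world(d,c,T):
    v,u=np.mgrid[0:480,0:640]
    K=np.array([[c['fx'],0,c['cx']],[0,c['fy'],c['cy']],[0,0,1]])
    q=cv2.undistortPoints(np.stack([u.ravel(),v.ravel()],1).astype(np.float32)[:,None],K,c['D'])[:,0]
    z=d.ravel(); P=np.c_[q*z[:,None],z]@T[:3,:3].T+T[:3,3]
    P[z==0]=np.nan
    return P.reshape(480,640,3)
def brass(p):
    h=cv2.cvtColor(p,cv2.COLOR_RGB2HSV)
    return (h[...,0]>8)&(h[...,0]<28)&(h[...,1]>110)&(h[...,2]>80)
def comps(m,mina):
    n,l,st,c=cv2.connectedComponentsWithStats(m.astype(np.uint8))
    return [(l==i) for i in range(1,n) if st[i,4]>=mina]
def bar(Q):
    "min-area rectangle of xy points: centre, sides, long-axis angle"
    (c,(w,h),a)=cv2.minAreaRect(Q[:,:2].astype(np.float32)); 
    if w<h: a+=90
    return np.round(c,1),np.round([w,h],1),round((a+90)%180-90,1)
def tool(p):
    s=ctrl.state();return R.from_rotvec(s['orientation']).inv().apply(np.asarray(p)-s['position'])
E
python3 - <<'E'
from h import *
p,d,W=look('top')
for m in comps(brass(p),15):
    v,u=np.argwhere(m).mean(0); Q=W[m&(W[...,2]>140)]
    print(round(u),round(v),len(Q), bar(Q) if len(Q)>8 else '', np.nanmax(W[m][:,2]))
m=np.zeros((480,640),bool);m[200:270,380:470]=1
Q=W[m&(W[...,2]>150)];print('sel',len(Q),bar(Q),Q[:,2].max())
m[:]=0;m[205:290,250:335]=1
Q=W[m&(W[...,2]>118)];print('lid',np.nanmedian(Q,0),W[240:262,282:302,2].max())
s=ctrl.state();print(R.from_rotvec(s['orientation']).as_matrix().round(3))
E
```

```text
297 215 154 (array([632.3, 144.7]), array([64.6, 13. ]), 78.0) 174.9965712253836
258 240 166 (array([570.5, 235.3]), array([13.4, 65.9]), -11.2) 177.2921580914499
324 253 121 (array([541.3,  82.4]), array([12.5, 63.7]), -11.2) 174.48317015495468
434 265 0  50.474561075138354
415 268 0  52.10806834940763
281 279 99 (array([480.6, 178.5]), array([52.8, 12.7]), 76.3) 175.7237090285223
296 283 16 (array([470.9, 145.3]), array([6.5, 9.3]), -0.7) 171.4871496838707
sel 218 (array([ 588.3, -170.6]), array([63.9, 14.5]), 9.5) 179.73286730973518
lid [554.76213156 158.44315861 129.35870798] nan
[[-0.929  0.37  -0.   ]
 [ 0.37   0.929 -0.001]
 [-0.    -0.002 -1.   ]]
```

Emit:
send_rows(series=[[[0, 0, 0.175, 0, 0, -6, 0.45], [0, 0, 0.175, 0, 0, -6, 0.45], [0, 0, 0.175, 0, 0, -6, 0.45], [0, 0, 0.175, 0, 0, -6, 0.45], [0, 0, 0.175, 0, 0, -6, 0.45], [0, 0, 0.175, 0, 0, -6, 0.45], [0, 0, 0.175, 0, 0, -6, 0.45], [0, 0, 0.175, 0, 0, -6, 0.45]]])

```text
t: 1.15
position: [249.4, 627.0, 287.3]
orientation: [2.445, 1.972, -0.001]
force: [0.0, 0.2, 0.8]
grip_width: 0.453
finger_force: 0.0
```

Emit:
send_rows(series=[[[0, 0, 0, -40, 40, 0, 0.45], [0, 0, 0, -40, 40, 0, 0.45], [0, 0, 0, -40, 40, 0, 0.45], [0, 0, 0, -40, 40, 0, 0.45], [0, 0, 0, -40, 40, 0, 0.45], [0, 0, 0, -40, 40, 0, 0.45], [0, 0, 0, -40, 40, 0, 0.45], [0, 0, 0, -40, 40, 0, 0.45]]])

```text
t: 2.15
position: [497.2, 246.4, 287.5]
orientation: [-2.44, -1.979, -0.0]
force: [0.1, 0.4, -0.4]
grip_width: 0.452
finger_force: 0.0
```

Emit:
send_rows(series=[[[0, 0, 0, -37, 37, 0, 0.45], [0, 0, 0, -37, 37, 0, 0.45], [0, 0, 0, 0, 0, 0, 0.45]]])

```text
t: 2.52
position: [555.6, 154.9, 287.6]
orientation: [2.447, 1.966, -0.001]
force: [-0.8, 0.4, -0.5]
grip_width: 0.453
finger_force: 0.0
```

```bash
cat > m.py <<'E'
from h import *
def nuts(save=None):
    p,d,W=look('wrist')
    if save: cv2.imwrite(save,p[:,:,::-1])
    X=R.from_rotvec(ctrl.state()['orientation']).as_matrix()
    ya=np.degrees(np.arctan2(X[1,1],X[0,1]))
    print('tool y ang',ya.round(1), 't',ctrl.state()['t'])
    B=(W[...,2]>158)&(W[...,2]<185)&brass(p)
    for k,c in dict(A=(632,145),D=(480,173),B=(570.5,235),C=(541,82)).items():
        Q=W[B&(np.hypot(W[...,0]-c[0],W[...,1]-c[1])<45)]
        if len(Q)<50: continue
        b=bar(Q); print(k,len(Q),b,'z',np.nanpercentile(Q[:,2],98).round(1))
if __name__=='__main__':
    import sys; nuts(sys.argv[1] if len(sys.argv)>1 else None)
E
python3 m.py pics/w1.png
```

```text
tool y ang -12.2 t 2.575
A 1576 (array([634.1, 145.8]), array([64.4, 13.7]), 77.9) z 172.6
D 1352 (array([481.4, 174.3]), array([64. , 13.2]), 76.2) z 172.6
B 1778 (array([571.9, 236.3]), array([13.1, 65.5]), -10.9) z 172.6
```

View pics/w1.png

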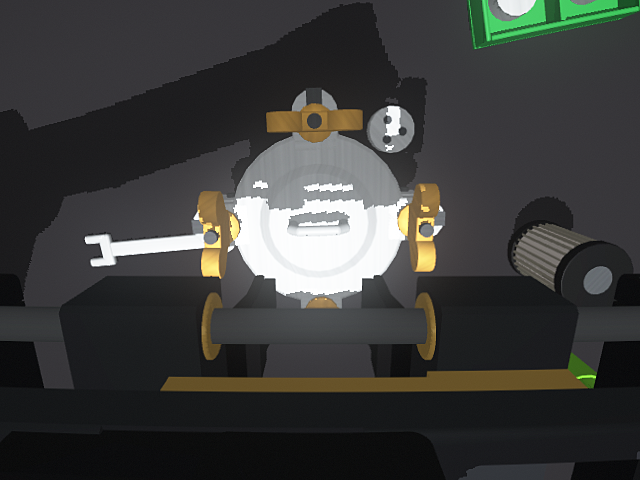

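Wrist view: nut A at (425,228), D at (212,233) and B at (315,120). C is hidden behind the gripper, so I take it as the mirror of B. The loop handle (318,229) is clear of the fingers.

Emit:
send_rows(series=[[[0, 0, 0, 4, 39.3, 0, 0.45], [0, 0, 0, 3.7, 39.3, 0, 0.45], [0, 0, 0, 0, 0, 43, 0.45], [0, 0, 0, 0, 0, 44, 0.45], [0, 0, 0, 0, 0, 30, 0.45], [0, 0, 0, 0, 0, 14, 0.45], [0, 0, 0, 0, 0, 0, 0.45]]])

```text
t: 3.45
position: [631.6, 152.8, 156.0]
orientation: [-2.438, -1.98, 0.002]
force: [-0.1, -0.6, 0.6]
grip_width: 0.452
finger_force: 0.0
```

Emit:
send_rows(series=[[[0, 0, 0, 0, 0, 0, 0], [0, 0, 0, 0, 0, 0, 0], [0, 0, 0, 0, 0, 0, 0], [0, 0, 0, 0, 0, 0, 0]]])

```text
t: 3.95
position: [634.4, 151.3, 157.5]
orientation: [2.438, 1.976, 0.007]
force: [4.5, -0.5, -1.8]
grip_width: 0.15
finger_force: 30.0
```

Emit:
send_rows(series=[[[0, 0, 0, 0, 0, 0, 0.4], [0, 0, 0, -5.5, 0.5, 0, 0.4], [0, 0, 0, 0, 0, 0, 0.4]]])

```text
t: 4.32
position: [631.1, 145.2, 156.4]
orientation: [-2.441, -1.977, 0.002]
force: [0.0, -0.0, 1.0]
grip_width: 0.368
finger_force: 0.0
```

```bash
python3 - <<'E'
from h import *
for i in range(3):
    print(ctrl.state()['t'],ctrl.state()['position'].round(1)); ctrl.camera_params('top')
p,d,W=look('wrist'); print(ctrl.state()['position'].round(1),ctrl.state()['qd'].round(3))
E
python3 m.py pics/w2.png
```

```text
4.325 [631.1 145.2 156.4]
4.325 [631.1 145.2 156.4]
4.325 [631.1 145.2 156.4]
[631.2 145.7 156.5] [-0.005  0.002 -0.008 -0.003 -0.002 -0.001 -0.001]
tool y ang -11.9 t 4.425
A 3279 (array([635.7, 151.1]), array([54.1, 13. ]), 77.8) z 172.5
B 6353 (array([572.6, 236.1]), array([13.3, 64.7]), -10.6) z 172.6
```

Emit:
send_rows(series=[[[0, 0, 0, 0, 3, 0, 0], [0, 0, 0, 0, 0, 0, 0], [0, 0, 0, 0, 0, 0, 0], [0, 0, 0.13, 0, 0, 0, 0], [0, 0, 0.13, 0, 0, 0, 0], [0, 0, 0.13, 0, 0, 0, 0], [0, 0, 0.13, 0, 0, 0, 0], [0, 0, 0.12, 0, 0, 0, 0]]])

```text
t: 5.42
position: [633.7, 145.7, 156.4]
orientation: [-2.94, -1.106, 0.003]
force: [-1.9, 0.8, 1.8]
grip_width: 0.148
finger_force: 30.0
```

Emit:
send_rows(series=[[[0, 0, 0, 0, 0, 0, 0], [0, 0, 0, 0, 0, 0, 0.45], [0, 0, 0, 0, 0, 0, 0.45]]])

```text
t: 5.8
position: [635.0, 145.5, 156.6]
orientation: [2.938, 1.112, 0.002]
force: [0.5, 0.3, 0.4]
grip_width: 0.297
finger_force: 0.0
```

```bash
python3 m.py pics/w3.png
```

```text
tool y ang -48.6 t 5.85
A 2992 (array([639.9, 150. ]), array([51.9, 12.9]), 41.5) z 172.5
B 2806 (array([583.7, 233.8]), array([13.3, 43.2]), -10.9) z 172.4
```

Emit:
send_rows(series=[[[0, 0, -0.152, 0, 0, -15, 0.45], [0, 0, -0.152, 0, 0, -15, 0.45], [0, 0, -0.152, 0, 0, -12, 0.45], [0, 0, -0.152, 0, 0, -6, 0.45], [0, 0, 0, -3, -52, 0, 0.45], [0, 0, 0, -3, -52, 0, 0.45], [0, 0, 0, -3, -52, 0, 0.45], [0, 0, 0, 0, 0, 0, 0.45]]])

```text
t: 6.85
position: [477.4, 174.8, 204.3]
orientation: [-2.465, -1.943, 0.002]
force: [1.2, 0.0, 0.3]
grip_width: 0.451
finger_force: 0.0
```

Emit:
send_rows(series=[[[0, 0, -0.01, 0.5, 3, 24, 0.45], [0, 0, 0, 0, 0, 24, 0.45], [0, 0, 0, 0, 0, 0, 0], [0, 0, 0, 0, 0, 0, 0], [0, 0, 0, 0, 0, 0, 0], [0, 0, 0, 0, 0, 0, 0]]])

```text
t: 7.6
position: [480.3, 174.8, 157.1]
orientation: [-2.456, -1.949, 0.009]
force: [-10.8, 2.1, 10.0]
grip_width: 0.144
finger_force: 29.9
```

Emit:
send_rows(series=[[[0, 0, 0, 0, -1.5, 0, 0], [0, 0, 0.15, 0, 0, 0, 0], [0, 0, 0.15, 0, 0, 0, 0], [0, 0, 0.15, 0, 0, 0, 0], [0, 0, 0.15, 0, 0, 0, 0], [0, 0, 0, 0, 0, 0, 0], [0, 0, 0, 0, 0, 0, 0.45], [0, 0, 0, 0, 0, 0, 0.45]]])

```text
t: 8.6
position: [483.3, 174.1, 157.2]
orientation: [-2.928, -1.137, -0.003]
force: [-0.2, 0.1, -0.5]
grip_width: 0.292
finger_force: 0.0
```

```bash
python3 m.py
```

```text
tool y ang -47.6 t 8.65
A 1258 (array([621.6, 143.6]), array([44.8,  6.3]), 48.3) z 166.5
D 3219 (array([486.4, 178.6]), array([51., 13.]), 41.8) z 172.4
B 5385 (array([568.2, 236.8]), array([13.5, 58.5]), -11.0) z 172.5
C 1329 (array([542.1,  84.1]), array([15. , 27.6]), -9.5) z 170.2
```

Emit:
send_rows(series=[[[0, 0, 0, 0, 0, -30, 0.45], [0, 0, -0.17, 0, 0, -20, 0.45], [0, 0, -0.17, 0, 0, 0, 0.45], [0, 0, -0.17, 0, 0, 0, 0.45], [0, 0, -0.17, 0, 0, 0, 0.45], [0, 0, -0.17, 0, 0, 0, 0.45], [0, 0, -0.17, 0, 0, 0, 0.45], [0, 0, -0.17, 0, 0, 0, 0.45]]])

```text
t: 9.65
position: [482.9, 173.8, 206.8]
orientation: [1.781, 2.587, 0.001]
force: [-0.4, 0.1, -0.6]
grip_width: 0.453
finger_force: 0.0
```

Emit:
send_rows(series=[[[0, 0, -0.17, 0, 0, 0, 0.45], [0, 0, -0.17, 0, 0, 0, 0.45], [0, 0, -0.17, 0, 0, 0, 0.45], [0, 0, -0.17, 0, 0, 0, 0.45], [0, 0, -0.17, 0, 0, 0, 0.45], [0, 0, -0.17, 0, 0, 0, 0.45], [0, 0, 0, 0, 0, 0, 0.45]]])

```text
t: 10.52
position: [482.8, 173.7, 206.7]
orientation: [0.303, 3.126, 0.001]
force: [-0.7, 1.0, -0.0]
grip_width: 0.448
finger_force: 0.0
```

Emit:
send_rows(series=[[[0, 0, 0, -37.6, 39.3, 0, 0.45], [0, 0, 0, -37.7, 39.3, 0, 0.45], [0, 0, 0, 0, 0, 20, 0.45], [0, 0, 0, 0, 0, 20, 0.45], [0, 0, 0, 0, 0, 10, 0.45], [0, 0, 0, 0, 0, 0, 0.45]]])

```text
t: 11.28
position: [571.0, 236.7, 156.1]
orientation: [-0.301, -3.126, 0.001]
force: [0.6, 0.5, -0.5]
grip_width: 0.451
finger_force: 0.0
```

Emit:
send_rows(series=[[[0, 0, 0, 0, 0, 0, 0], [0, 0, 0, 0, 0, 0, 0], [0, 0, 0, 0, 0, 0, 0], [0, 0, 0, 0, 0, 0, 0]]])

```text
t: 11.78
position: [571.3, 236.2, 157.0]
orientation: [-0.3, -3.127, 0.001]
force: [-1.4, -1.0, 3.1]
grip_width: 0.146
finger_force: 30.0
```

Excellent. Turn B by 0.655.

Emit:
send_rows(series=[[[0, 0, 0.135, 0, 0, 0, 0], [0, 0, 0.135, 0, 0, 0, 0], [0, 0, 0.13, 0, 0, 0, 0], [0, 0, 0.13, 0, 0, 0, 0], [0, 0, 0.125, 0, 0, 0, 0], [0, 0, 0, 0, 0, 0, 0], [0, 0, 0, 0, 0, 0, 0.45], [0, 0, 0, 0, 0, 0, 0.45]]])

```text
t: 12.78
position: [571.2, 237.6, 156.4]
orientation: [-1.287, -2.866, -0.002]
force: [0.2, 0.4, 0.0]
grip_width: 0.293
finger_force: 0.0
```

```bash
python3 m.py
```

```text
tool y ang 41.6 t 12.825
D 1199 (array([485.6, 179.5]), array([52.2, 11.6]), 42.6) z 170.4
B 3362 (array([567.5, 241.2]), array([13. , 52.6]), -48.3) z 172.4
```

Emit:
send_rows(series=[[[0, 0, 0, 0, 0, -20, 0.45], [0, 0, -0.164, 0, 0, -20, 0.45], [0, 0, -0.163, 0, 0, -10, 0.45], [0, 0, -0.163, 0, 0, 0, 0.45], [0, 0, -0.163, 0, 0, 0, 0.45], [0, 0, 0, -0.7, -52, 0, 0.45], [0, 0, 0, -0.7, -52, 0, 0.45], [0, 0, 0, -0.7, -52, 0, 0.45]]])

```text
t: 13.82
position: [543.2, 82.2, 206.5]
orientation: [0.3, 3.127, 0.001]
force: [0.0, 0.6, 0.2]
grip_width: 0.45
finger_force: 0.0
```

Emit:
send_rows(series=[[[0, 0, 0, 0, 0, 0, 0.45], [0, 0, 0, 0, 0, 20, 0.45], [0, 0, 0, 0, 0, 20, 0.45], [0, 0, 0, 0, 0, 10, 0.45], [0, 0, 0, 0, 0, 0, 0.45], [0, 0, 0, 0, 0, 0, 0.45]]])

```text
t: 14.58
position: [544.0, 83.8, 157.1]
orientation: [0.302, 3.126, 0.001]
force: [0.7, 0.6, 0.4]
grip_width: 0.443
finger_force: 0.0
```

```bash
python3 m.py
```

```text
tool y ang 79.0 t 14.625
D 7916 (array([480.9, 173.1]), array([65.4, 14. ]), 42.2) z 172.5
C 3060 (array([538.3,  83.9]), array([12.9, 54.8]), -11.4) z 172.6
```

Emit:
send_rows(series=[[[0, 0, 0, 0, 0, 0, 0], [0, 0, 0, 0, 0, 0, 0], [0, 0, 0, 0, 0, 0, 0], [0, 0, 0, 0, 0, 0, 0]]])

```text
t: 15.12
position: [543.3, 82.6, 156.6]
orientation: [-0.304, -3.127, 0.001]
force: [-1.7, -1.2, 1.3]
grip_width: 0.152
finger_force: 30.0
```

Emit:
send_rows(series=[[[0, 0, 0.13, 0, 0, 0, 0], [0, 0, 0.13, 0, 0, 0, 0], [0, 0, 0.13, 0, 0, 0, 0], [0, 0, 0.13, 0, 0, 0, 0], [0, 0, 0.125, 0, 0, 0, 0], [0, 0, 0, 0, 0, 0, 0], [0, 0, 0, 0, 0, 0, 0.45], [0, 0, 0, 0, 0, 0, 0.45]]])

```text
t: 16.12
position: [543.6, 84.3, 156.5]
orientation: [1.275, 2.871, 0.002]
force: [-0.5, 0.4, 0.9]
grip_width: 0.293
finger_force: 0.0
```

```bash
python3 m.py
```

```text
tool y ang 42.1 t 16.175
A 942 (array([629.9, 141.6]), array([32.7, 13.6]), 39.9) z 172.6
D 7422 (array([481.3, 173.3]), array([65.4, 13.3]), 42.0) z 172.5
B 1068 (array([575.1, 222. ]), array([ 4.3, 39.9]), -44.7) z 165.8
C 3463 (array([539.3,  87.5]), array([13. , 53.4]), -48.7) z 172.5
```

Emit:
send_rows(series=[[[0, 0, 0, 0, 0, -20, 0.45], [0, 0, 0.158, 0, 0, -20, 0.45], [0, 0, 0.158, 0, 0, -10, 0.45], [0, 0, 0.158, 0, 0, 0, 0.45], [0, 0, 0.158, 0, 0, 0, 0.45], [0, 0, 0.158, 0, 0, 0, 0.45], [0, 0, 0.158, 0, 0, 0, 0.45], [0, 0, 0.158, 0, 0, 0, 0.45]]])

```text
t: 17.18
position: [543.5, 84.0, 206.4]
orientation: [-2.598, -1.766, -0.001]
force: [0.1, 0.3, -0.4]
grip_width: 0.45
finger_force: 0.0
```

Emit:
send_rows(series=[[[0, 0, 0.158, 0, 0, 0, 0.45], [0, 0, 0.158, 0, 0, 0, 0.45], [0, 0, 0.158, 0, 0, 0, 0.45], [0, 0, 0, 54.2, 6.8, 0, 0.45], [0, 0, 0, 54.2, 6.8, 0, 0.45], [0, 0, 0, 0, 0, 0, 0.45], [0, 0, 0, 0, 0, 0, 0.45]]])

```text
t: 18.05
position: [633.2, 144.5, 205.9]
orientation: [2.938, 1.112, -0.002]
force: [-0.3, -0.3, 0.4]
grip_width: 0.449
finger_force: 0.0
```

Emit:
send_rows(series=[[[0, 0, 0, 1, 0, 20, 0.45], [0, 0, 0, 0, 0, 20, 0.45], [0, 0, 0, 0, 0, 9.5, 0.45], [0, 0, 0, 0, 0, 0, 0], [0, 0, 0, 0, 0, 0, 0], [0, 0, 0, 0, 0, 0, 0], [0, 0, 0, 0, 0, 0, 0]]])

```text
t: 18.92
position: [634.4, 146.2, 157.7]
orientation: [-2.937, -1.112, -0.001]
force: [-1.7, 1.7, 2.3]
grip_width: 0.144
finger_force: 30.0
```

Emit:
send_rows(series=[[[0, 0, 0.14, 0, 0, 0, 0], [0, 0, 0.14, 0, 0, 0, 0], [0, 0, 0.14, 0, 0, 0, 0], [0, 0, 0.14, 0, 0, 0, 0], [0, 0, 0.1, 0, 0, 0, 0], [0, 0, 0.06, 0, 0, 0, 0], [0, 0, 0, 0, 0, 0, 0]]])

```text
t: 19.8
position: [634.9, 145.5, 157.7]
orientation: [3.14, 0.011, 0.002]
force: [-0.5, -1.7, 2.2]
grip_width: 0.155
finger_force: 32.2
```

```bash
python3 -c "
from h import *
s=ctrl.state();print(s['ft_torque'],s['finger_force'])"; python3 m.py
```

```text
[-0.24192979  0.21568751  0.8545059 ] 32.227567087029456
tool y ang -89.6 t 19.85
A 3076 (array([641.2, 146.4]), array([52.4, 13.9]), 4.3) z 172.4
```

Emit:
send_rows(series=[[[0, 0, 0, 0, 0, 0, 0.45], [0, 0, 0, 0, 0, 0, 0.45], [0, 0, 0, 0, 0, -25, 0.45], [0, 0, -0.145, 0, 0, -25, 0.45], [0, 0, -0.145, 0, 0, 0, 0.45], [0, 0, -0.145, 0, 0, 0, 0.45], [0, 0, -0.145, 0, 0, 0, 0.45], [0, 0, -0.145, 0, 0, 0, 0.45]]])

```text
t: 20.85
position: [634.1, 145.6, 206.7]
orientation: [-2.932, -1.125, 0.001]
force: [-0.5, 0.5, -0.2]
grip_width: 0.45
finger_force: 0.0
```

Emit:
send_rows(series=[[[0, 0, 0, -31.6, -41.2, 0, 0.45], [0, 0, 0, -31.6, -41.2, 0, 0.45], [0, 0, 0, -31.6, -41.2, 0, 0.45], [0, 0, 0, 0, 0, 0, 0.45], [0, 0, 0, 0, 0, 0, 0.45]]])

```text
t: 21.48
position: [482.0, 174.9, 207.4]
orientation: [-2.935, -1.119, -0.002]
force: [0.6, 0.3, 0.0]
grip_width: 0.45
finger_force: 0.0
```

Emit:
send_rows(series=[[[0, 0, 0, -1, 0, 20, 0.45], [0, 0, 0, 0, 0, 20, 0.45], [0, 0, 0, 0, 0, 10, 0.45], [0, 0, 0, 0, 0, 0, 0], [0, 0, 0, 0, 0, 0, 0], [0, 0, 0, 0, 0, 0, 0], [0, 0, 0, 0, 0, 0, 0]]])

```text
t: 22.35
position: [480.8, 174.5, 157.6]
orientation: [-2.934, -1.12, -0.001]
force: [-1.1, 1.0, 2.7]
grip_width: 0.147
finger_force: 30.0
```

Emit:
send_rows(series=[[[0, 0, 0.14, 0, 0, 0, 0], [0, 0, 0.14, 0, 0, 0, 0], [0, 0, 0.14, 0, 0, 0, 0], [0, 0, 0.14, 0, 0, 0, 0], [0, 0, 0.1, 0, 0, 0, 0], [0, 0, 0.06, 0, 0, 0, 0], [0, 0, 0, 0, 0, 0, 0]]])

```text
t: 23.22
position: [481.2, 173.7, 157.6]
orientation: [3.14, 0.019, 0.002]
force: [0.4, -2.5, 5.0]
grip_width: 0.155
finger_force: 31.9
```

```bash
python3 -c "
from h import *
s=ctrl.state();print(s['ft_torque'],s['finger_force'])"; python3 m.py
```

```text
[-0.4604031   0.1098968   0.83025976] 31.85923829962121
tool y ang -89.3 t 23.275
D 3322 (array([487.5, 174.1]), array([53.1, 12.9]), 4.9) z 172.3
B 8382 (array([571.9, 236. ]), array([14.7, 65. ]), -49.2) z 172.5
C 7040 (array([543.5,  83.2]), array([14.3, 65.4]), -48.2) z 172.4
```

Emit:
send_rows(series=[[[0, 0, 0, 0, 0, 0, 0.45], [0, 0, 0, 0, 0, 0, 0.45], [0, 0, 0, 0, 0, -25, 0.45], [0, 0, -0.1755, 0, 0, -25, 0.45], [0, 0, -0.1755, 0, 0, 0, 0.45], [0, 0, -0.1755, 0, 0, 0, 0.45], [0, 0, -0.1755, 0, 0, 0, 0.45], [0, 0, -0.1755, 0, 0, 0, 0.45]]])

```text
t: 24.28
position: [480.1, 174.2, 206.7]
orientation: [-2.834, -1.354, 0.001]
force: [0.8, 0.3, -0.2]
grip_width: 0.451
finger_force: 0.0
```

Emit:
send_rows(series=[[[0, 0, -0.1755, 0, 0, 0, 0.45], [0, 0, -0.1755, 0, 0, 0, 0.45], [0, 0, -0.1755, 0, 0, 0, 0.45], [0, 0, -0.1755, 0, 0, 0, 0.45], [0, 0, -0.1755, 0, 0, 0, 0.45], [0, 0, -0.1755, 0, 0, 0, 0.45], [0, 0, -0.1755, 0, 0, 0, 0.45], [0, 0, -0.1755, 0, 0, 0, 0.45]]])

```text
t: 25.28
position: [480.1, 174.1, 206.7]
orientation: [-1.29, -2.863, 0.0]
force: [0.5, -0.0, -0.5]
grip_width: 0.451
finger_force: 0.0
```

Emit:
send_rows(series=[[[0, 0, 0, -6.7, 54.5, 0, 0.45], [0, 0, 0, -6.7, 54.5, 0, 0.45], [0, 0, 0, 0, 0, 0, 0.45], [0, 0, 0, 0, 0, 0, 0.45]]])

```text
t: 25.78
position: [570.6, 235.1, 206.2]
orientation: [-1.298, -2.859, 0.003]
force: [0.2, -1.1, 0.3]
grip_width: 0.452
finger_force: 0.0
```

Emit:
send_rows(series=[[[0, 0, 0, 0, 1, 20, 0.45], [0, 0, 0, 0, 0, 20, 0.45], [0, 0, 0, 0, 0, 9.5, 0.45], [0, 0, 0, 0, 0, 0, 0], [0, 0, 0, 0, 0, 0, 0], [0, 0, 0, 0, 0, 0, 0], [0, 0, 0, 0, 0, 0, 0]]])

```text
t: 26.65
position: [571.4, 235.5, 158.1]
orientation: [-1.297, -2.86, 0.003]
force: [-3.1, -3.4, 4.6]
grip_width: 0.146
finger_force: 30.0
```

Emit:
send_rows(series=[[[0, 0, 0.14, 0, 0, 0, 0], [0, 0, 0.14, 0, 0, 0, 0], [0, 0, 0.14, 0, 0, 0, 0], [0, 0, 0.14, 0, 0, 0, 0], [0, 0, 0.1, 0, 0, 0, 0], [0, 0, 0.06, 0, 0, 0, 0], [0, 0, 0, 0, 0, 0, 0]]])

```text
t: 27.52
position: [570.9, 235.0, 158.1]
orientation: [-2.219, -2.224, 0.006]
force: [-5.2, -3.2, 7.3]
grip_width: 0.153
finger_force: 32.1
```

```bash
python3 -c "
from h import *
s=ctrl.state();print(s['ft_torque'],s['finger_force'])"; python3 m.py
```

```text
[-1.00838563  1.26170446  0.87734775] 32.05540565162664
tool y ang 0.1 t 27.575
A 323 (array([659.4, 153.8]), array([14.6,  3.1]), 1.7) z 165.4
B 3133 (array([566.9, 240.8]), array([22.1, 56.1]), -85.0) z 172.6
```

Emit:
send_rows(series=[[[0, 0, 0, 0, 0, 0, 0.45], [0, 0, 0, 0, 0, 0, 0.45], [0, 0, 0, 0, 0, -25, 0.45], [0, 0, -0.144, 0, 0, -25, 0.45], [0, 0, -0.144, 0, 0, 0, 0.45], [0, 0, -0.144, 0, 0, 0, 0.45], [0, 0, -0.144, 0, 0, 0, 0.45], [0, 0, -0.144, 0, 0, 0, 0.45]]])

```text
t: 28.58
position: [572.5, 237.0, 207.6]
orientation: [1.29, 2.864, 0.002]
force: [0.6, 0.1, -1.0]
grip_width: 0.45
finger_force: 0.0
```

Emit:
send_rows(series=[[[0, 0, 0, -32, -40.3, 0, 0.45], [0, 0, 0, -32, -40.3, 0, 0.45], [0, 0, 0, -32, -40.3, 0, 0.45], [0, 0, 0, 0, 0, 0, 0.45], [0, 0, 0, 0, 0, 0, 0.45]]])

```text
t: 29.2
position: [545.0, 85.5, 207.7]
orientation: [1.296, 2.861, 0.002]
force: [-0.3, 0.2, 0.6]
grip_width: 0.453
finger_force: 0.0
```

Emit:
send_rows(series=[[[0, 0, 0, -0.4, -2.4, 20, 0.45], [0, 0, 0, 0, 0, 20, 0.45], [0, 0, 0, 0, 0, 10, 0.45], [0, 0, 0, 0, 0, 0, 0], [0, 0, 0, 0, 0, 0, 0], [0, 0, 0, 0, 0, 0, 0], [0, 0, 0, 0, 0, 0, 0]]])

```text
t: 30.08
position: [542.9, 82.3, 158.1]
orientation: [-1.297, -2.861, 0.0]
force: [-1.7, -1.5, 3.1]
grip_width: 0.146
finger_force: 30.0
```

Emit:
send_rows(series=[[[0, 0, 0.14, 0, 0, 0, 0], [0, 0, 0.14, 0, 0, 0, 0], [0, 0, 0.14, 0, 0, 0, 0], [0, 0, 0.14, 0, 0, 0, 0], [0, 0, 0.1, 0, 0, 0, 0], [0, 0, 0.06, 0, 0, 0, 0], [0, 0, 0, 0, 0, 0, 0]]])

```text
t: 30.95
position: [542.5, 81.9, 158.1]
orientation: [2.219, 2.224, -0.003]
force: [-3.6, -2.4, 4.9]
grip_width: 0.158
finger_force: 31.6
```

```bash
python3 -c "
from h import *
s=ctrl.state();print(s['ft_torque'],s['finger_force'])"; python3 m.py
```

```text
[-0.56903051  0.67843045  0.79822891] 31.624173765303567
tool y ang 0.1 t 31.0
A 2957 (array([632.9, 145.1]), array([63.7, 13.4]), 5.1) z 172.4
D 7380 (array([481.5, 173.5]), array([65. , 13.4]), 5.0) z 172.6
C 3442 (array([545. ,  88.6]), array([30.6, 56. ]), -69.3) z 172.5
```

Emit:
send_rows(series=[[[0, 0, 0, 0, 0, 0, 0.45], [0, 0, 0, 0, 0, 0, 0.45], [0, 0, 0, 0, 0, -25, 0.45], [0, 0, -0.1735, 0, 0, -25, 0.45], [0, 0, -0.1735, 0, 0, -20, 0.45], [0, 0, -0.1735, 0, 0, -20, 0.45], [0, 0, -0.1735, 0, 0, -20, 0.45], [0, 0, -0.1735, 0, 0, -10, 0.45]]])

```text
t: 32.0
position: [543.6, 82.9, 278.7]
orientation: [1.074, 2.951, 0.003]
force: [0.2, -0.6, -0.3]
grip_width: 0.451
finger_force: 0.0
```

Emit:
send_rows(series=[[[0, 0, -0.1735, 0, 0, -10, 0.45], [0, 0, -0.1735, 0, 0, 0, 0.45], [0, 0, -0.1735, 0, 0, 0, 0.45], [0, 0, -0.1735, 0, 0, 0, 0.45], [0, 0, -0.1735, 0, 0, 0, 0.45], [0, 0, 0, -0.5, -51.4, 0, 0.45], [0, 0, 0, -0.5, -51.4, 0, 0.45], [0, 0, 0, -0.5, -51.4, 0, 0.45]]])

```text
t: 33.0
position: [570.0, -70.3, 287.6]
orientation: [-0.257, 3.13, 0.001]
force: [1.2, 0.5, 0.4]
grip_width: 0.448
finger_force: 0.0
```

Emit:
send_rows(series=[[[0, 0, 0, -0.5, -51.4, 0, 0.45], [0, 0, 0, -0.5, -51.4, 0, 0.45], [0, 0, 0, 0, 0, 0, 0.45], [0, 0, 0, 0, 0, 0, 0.45], [0, 0, 0, 0, 0, 0, 0.45]]])

```text
t: 33.62
position: [587.7, -168.5, 287.3]
orientation: [-0.261, 3.131, 0.002]
force: [-0.2, -0.3, -0.2]
grip_width: 0.449
finger_force: 0.0
```

```bash
cat > sel.py <<'E'
from h import *
import sys
p,d,W=look('wrist'); cv2.imwrite(sys.argv[1],p[:,:,::-1])
X=R.from_rotvec(ctrl.state()['orientation']).as_matrix()
print('y ang',np.degrees(np.arctan2(X[1,1],X[0,1])).round(1),ctrl.state()['position'].round(1),ctrl.state()['t'])
near=np.hypot(W[...,0]-588,W[...,1]+170)<50
Q=W[near&(W[...,2]>165)&(W[...,2]<185)];print('bar',len(Q),bar(Q),np.percentile(Q[:,2],95).round(1))
Q=W[near&(W[...,2]>165)&(W[...,2]<185)&(p.min(2)>120)]
if len(Q): print('white',len(Q),Q.mean(0).round(1))
n=np.hypot(W[...,0]-588,W[...,1]+170)<100
Q=W[n&(W[...,2]>128)&(W[...,2]<138)];print('unit',bar(Q))
t,_,V=look('top')
for k,c in dict(A=(634,145.6),D=(481.2,173.8),B=(571.9,236.3),C=(543.5,83.6)).items():
    Q=V[brass(t)&(V[...,2]>160)&(V[...,2]<185)&(np.hypot(V[...,0]-c[0],V[...,1]-c[1])<42)]
    if len(Q)>20: print(k,len(Q),bar(Q))
E
python3 sel.py pics/s1.png
```

```text
y ang 99.5 [ 587.6 -168.6  287.4] 33.675
bar 1629 (array([ 590.6, -170.1]), array([64.6, 13.7]), 9.2) 175.7
white 387 [ 573.5 -173.2  172.6]
unit (array([ 593. , -169.8]), array([115.8, 106.4]), 8.9)
A 127 (array([631.8, 144.7]), array([62.2, 12.7]), 5.1)
D 126 (array([477.3, 173.1]), array([60.2, 12.8]), 5.7)
B 118 (array([569.6, 235.9]), array([13.2, 63.2]), -86.9)
C 114 (array([540.8,  80.5]), array([13.2, 61.6]), -81.4)
```

View pics/s1.png

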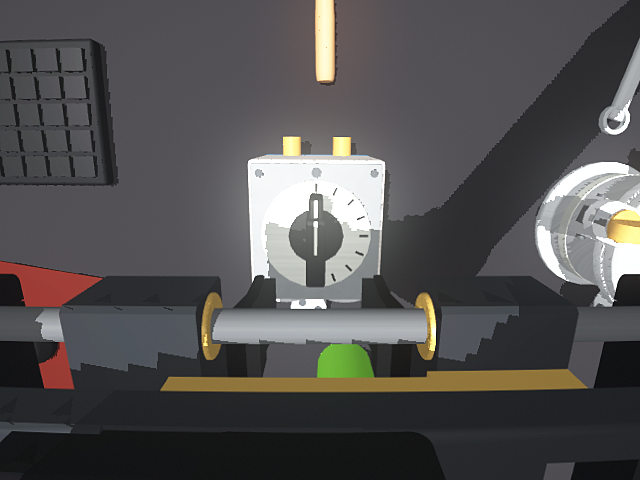

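Wrist view: the selector bar's pointer, with its white line, runs up the image from (317,235) to (317,195), toward the robot. Dial ticks run clockwise from there. Before turning it I'll double-check that nut C is tight.

```bash
python3 - <<'E'
from h import *
for n in('scene','top'):
    t,_,V=look(n)
    for k,c in dict(A=(634,145.6),D=(481.2,173.8),B=(571.9,236.3),C=(543.5,83.6)).items():
        Q=V[brass(t)&(V[...,2]>164)&(V[...,2]<185)&(np.hypot(V[...,0]-c[0],V[...,1]-c[1])<42)]
        if len(Q)>20:
            l=cv2.fitLine(Q[:,:2].astype(np.float32),cv2.DIST_HUBER,0,.01,.01).ravel()
            print(n,k,len(Q),bar(Q),np.degrees(np.arctan2(l[1],l[0])).round(1))
E
```

```text
scene A 117 (array([636.5, 148.6]), array([59.4, 14.7]), 2.2) 0.4
scene D 113 (array([482.3, 175.8]), array([61.6, 14.5]), 6.0) 3.6
scene B 96 (array([573.5, 240.6]), array([11.5, 61.8]), -82.7) -84.2
scene C 114 (array([542.6,  86.8]), array([17.3, 61.7]), -87.2) -86.8
top A 98 (array([631.5, 145.1]), array([61.6, 12.2]), 4.3) 4.7
top D 99 (array([477.7, 172.2]), array([59.5, 11.7]), 4.9) 5.0
top B 94 (array([569.7, 235.6]), array([12.1, 62.5]), -88.0) -86.3
top C 95 (array([540.8,  80.6]), array([13. , 61.4]), -81.1) -83.9
```

Emit:
send_rows(series=[[[0, 0, 0, -5.7, -2, 35, 0.45], [0, 0, 0, 0, 0, 35, 0.45], [0, 0, 0, 0, 0, 30, 0.45], [0, 0, 0, 0, 0, 20, 0.45], [0, 0, 0, 0, 0, 7, 0.45], [0, 0, 0, 0, 0, 0, 0.45], [0, 0, 0, 0, 0, 0, 0.45]]])

```text
t: 34.7
position: [594.0, -171.7, 161.6]
orientation: [-0.257, 3.129, -0.001]
force: [0.7, -0.4, -0.3]
grip_width: 0.452
finger_force: 0.0
```

Emit:
send_rows(series=[[[0, 0, 0, 0, 0, 0, 0], [0, 0, 0, 0, 0, 0, 0], [0, 0, 0, 0, 0, 0, 0], [0, 0, 0, 0, 0, 0, 0]]])

```text
t: 35.2
position: [593.1, -169.8, 160.7]
orientation: [0.257, -3.13, -0.005]
force: [-2.4, 4.5, 4.3]
grip_width: 0.161
finger_force: 30.0
```

Emit:
send_rows(series=[[[0, 0, 0.147, 0, 1, 0, 0], [0, 0, 0.147, 0, 0, 0, 0], [0, 0, 0.147, 0, 0, 0, 0], [0, 0, 0.147, 0, 0, 0, 0], [0, 0, 0.147, 0, 0, 0, 0], [0, 0, 0.147, 0, 0, 0, 0], [0, 0, 0.147, 0, 0, 0, 0], [0, 0, 0.147, 0, 0, 0, 0]]])

```text
t: 36.2
position: [592.7, -170.6, 160.7]
orientation: [-1.529, -2.743, 0.0]
force: [-1.9, 0.8, 2.6]
grip_width: 0.153
finger_force: 30.0
```

Emit:
send_rows(series=[[[0, 0, 0, 0, 0, 0, 0], [0, 0, 0, 0, 0, 0, 0], [0, 0, 0, 0, 0, 0, 0.45], [0, 0, 0, 0, 0, 0, 0.45], [0, 0, 0, 0, 0, 0, 0.45], [0, 0, 0, 0, 0, -10, 0.45]]])

```text
t: 36.95
position: [592.7, -170.4, 170.1]
orientation: [-1.522, -2.746, 0.001]
force: [-0.2, -0.3, -0.0]
grip_width: 0.434
finger_force: 0.0
```

Emit:
send_rows(series=[[[0, 0, 0, 0, 0, -25, 0.45], [0, 0, 0, 0, 0, -40, 0.45], [0, 0, 0, 0, 0, -40, 0.45], [0, 0, 0, 0, 0, -10, 0.45], [0, 0, 0, 0, 0, 0, 0.45], [0, 0, 0, 0, 0, 0, 0.45]]])

```text
t: 37.7
position: [592.5, -170.0, 284.1]
orientation: [-1.522, -2.746, 0.001]
force: [-0.3, 0.4, 0.4]
grip_width: 0.448
finger_force: 0.0
```

```bash
python3 sel.py pics/s2.png
```

```text
y ang 32.0 [ 592.5 -170.1  284. ] 37.75
bar 1679 (array([ 592. , -167.2]), array([13.6, 63.9]), -58.3) 175.6
white 551 [ 597.3 -176.1  174.2]
unit (array([ 593.4, -169.7]), array([115.7, 105.9]), 8.8)
A 126 (array([632. , 144.6]), array([62.1, 12.9]), 5.2)
D 123 (array([477.3, 173. ]), array([60.2, 12.7]), 5.4)
B 122 (array([569.6, 235.8]), array([13.2, 63.4]), -86.4)
C 115 (array([541. ,  80.6]), array([12.8, 61.5]), -81.8)
```

View pics/s2.png

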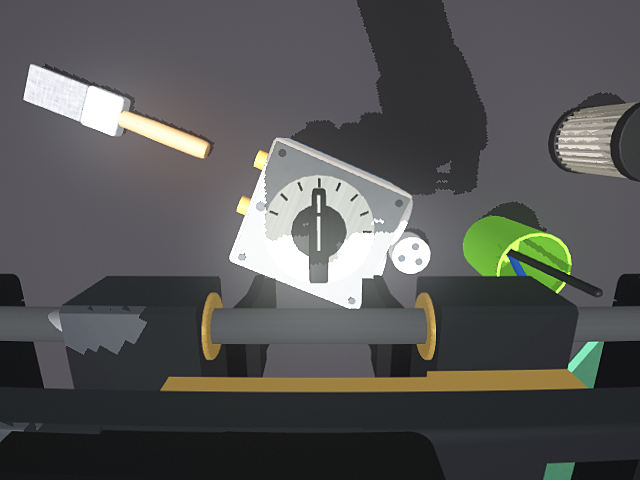

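The pointer (317,190) is on the fourth tick, which is the third click from off: it turned 67.5°, from 9.2° to -58.3°. All four nuts are still tight and the robot is clear of everything.

```bash
python3 -c "
from workcell import ctrl
print(ctrl.hand_in())"
```

```text
the job is handed in; nothing more can be done
None
```

All four wing nuts were tightened crisscross in two passes to their stops, then the argon selector was turned three clicks clockwise; I handed the job in at about 38 s with nothing else touched.

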